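# Slide the paint-pot tray home under the low shelf

## Robot

A 6-joint arm with a two-finger parallel gripper is mounted at the origin on the work surface. World frame = base frame: x ahead of the robot, y to its left, z up, the work surface at z = 0. Lengths are in m, angles in rad, forces in N, time in s.
With the tool pointing down it reaches from about 0.225 to 0.875 m from the base axis. Payload 3.4 kg.
Tool frame: the origin (TCP) lies midway between the tips of the shut fingers; the grasp point (between the pads) lies 19 mm behind it; z points along the fingers, y is the direction in which the jaws open and shut (so a half turn about z gives the same grasp; the last joint's range is limited). The gripper opens to 85 mm and grips with 20 to 120 N. Pads are 22 mm wide; open, the fingers measure 114 mm over their backs; the gripper's body (76 mm by 85 mm) begins 54 mm behind the grasp point. The pads swing forward as they close: fully open they stand 13 mm farther back than shut.
Start: joints at [1.03, 0.276, 1.505, -0, 1.361, -0.121], TCP at [0.234, 0.525, 0.231] pointing down, gripper open.
Joint ranges: [-2.89, 2.89], [-0.75, 2.08], [0.22, 2.7], [-1.18, 4.32], [0.11, 2.71], [-2.7, 2.7]. Speed limits (rad/s): [2.57, 2.57, 3.14, 3.14, 3.14, 3.14].

## Interface

Orientations are given as a rotation vector (axis times angle).
In Python, from rig import get_obs, capture, calibration, finish_job, find_in, trace gives the robot as it stands.
- The arm moves only by the shell command python3 -m jog 'ROWS' [FORCE]. ROWS is JSON, a list of rows, each an object of numbers: "rx", "ry", "rz": the turn, a rotation vector about the tool's x, y, z in degrees; "x", "y", "z": the shift along the tool's x, y, z in mm; "grip": the finger opening in mm, from 0 to 85.4. In form: [{"rx": .., "ry": .., "rz": .., "x": .., "y": .., "z": .., "grip": ..}, ...]. A call has 1 to 5 rows; each row shifts and turns the commanded pose from where the row before left it, along the tool's axes as they then stand; what a row does not reach is not made up. A row lasts 1/10 s, in which the tool goes at most 50 mm and 8.59 degrees, less where a joint would pass 70% of its speed; a pose out of reach is approached as far as the arm can. A call is refused whole if a number of a shift passes 50 or a number of a turn 8.59, either way. A call with a gripper value outside its range is refused whole. The fingers move at their own pace and stop on an object; FORCE is the grip in N (left out, the last holds). Time passes only in rows, so rows that do not move let the fingers close. It gives the time, the measured TCP pose, the force and the opening at its end, in the units of the state.
- get_obs(): the state, without advancing time (a new reading comes with each control period).
- capture(name): name is "side" or "top" or "wrist"; returns the picture (400x640x3 uint8, red, green, blue); there is no depth.
- calibration(name): a dict with "intrinsics" (3x3 intrinsics, pixels), "R" (3x3) and "t" (3): a world point X has camera coordinates R X + t; the wrist camera has in their place "hand_eye" (4x4, takes a point from camera to tool coordinates, whose origin is the TCP and whose axes are the flange's). Camera axes: x right, y down, z forward; pixel columns grow to the right and rows downward; lengths in m; the calibration is good to about 2 mm. A picture is of the moment at which its call begins: read the wrist's pose just before it. calibration takes no time and is no camera call.
- finish_job(): hands the job in, once; it reports no verdict.
Trained networks look in the newest picture that a camera, given by its name, has taken for a name from the list of things; names that differ only in an ending like _2 or _b are one class to them, and where a whole thing is asked for, a point or a joint stands for the part that bears it (a point fixed in the world has none). Each returns a list of dicts, best first, with "confidence" (0 to 1); they miss things now and then, are a little off and sometimes report something else, mostly with a low value. They report only what shows in the picture. A call takes as long as a camera call.
- find_in(camera, label): "at" ([x, y, z] in m, in world coordinates, good to about 4 mm: the middle of the surface that is visible of it).
- trace(camera, label): "mask" (400x640 bool, what is visible of it).
The state is a dict: "time": time; "joint_pos": joint angles; "joint_velocities": joint speeds; "joint_efforts": joint torques, N m; "tcp_pos": TCP position; "tcp_rot": TCP orientation; "force": force on the tool from outside, world axes, zero at the start; "ft_torque": the same for the moment, N m; "finger_gap": opening from 0.0 (shut) to 1.0 (fully open).
Only numpy, scipy, OpenCV 4.12 (cv2) and the standard library are available. Lean on these libraries where they do the work, as an engineer would, in place of code of your own. Each camera call takes 0.05 s, during which the arm holds its last target.

## Task

Put the shallow grey tray of paint pots away under the low plywood shelf: take it by its upright handle and slide it along the table, handle outwards, between the two guide rails until the spring catch in the rail snaps into the notch in the tray's side and the tray is held against the sprung stop behind, then let go. How deep the catch and stop sit differs from day to day and cannot be seen, so feel for them: push gently, without ramming the stop in deep or jamming the tray on the rails. Keep the tray clear of the shelf's underside, do not bump the shelf and leave everything else where it is.

Things in the scene. Friction and masses are not known exactly. Their poses are not given: they have to be found in the camera images.
- tray: shallow grey plastic tray, 140 mm long (x), 110 wide (y), 36 high, its six pots 43 high; about 0.45 kg. Origin: centre of the underside. +x is the rear, going in first (end at x = 70 mm, side corners chamfered 9 over 16 mm); front wall at x = -70. Both sides bear a strip 10 mm thick, 4 to 26 mm high, its upper half cut by a square notch from x = -6 to 20 mm
- tray_handle (a point): grip point of the tray's handle, an upright fin 10 mm thick (tray y), 32 long (tray x), top 62 mm above the table, on a low tongue (13 high) in front of the tray. It lies on the centre line at tray x = -102 mm, 46 mm above the underside; axes as the tray's
- shelf: low fixed plywood shelf on the table, open in front, closed at sides and back. Board 300 mm wide, 240 deep, underside 50 and top 65 mm above the table. Its frame lies on the table at the mouth of the guide rails, midway between them: +x points inwards along the rails, z up; the board reaches from x = 30 to 270 mm
- rails: two fixed aluminium guide rails, 14 mm high, 114 mm apart (2 mm to spare on each side of the tray), parallel to the shelf's x, straight from about x = 17 to 225 mm, flared mouths from x = -10 mm. Same frame as shelf
- catch (a joint): how far (m) the sprung round steel catch (14 mm) above the +y rail is pushed aside: 0 = out, 7.5 mm into the tray's way; limit 12 mm. 1.5 N plus 0.3 N/mm. The tray's side holds it 3 to 8 mm aside; it returns to 0 in the notch. Passing it costs 6 to 12 N of push in all, which drops as it snaps in. Its depth is not measured: 68 to 118 mm in from the mouth; the caught tray's origin is 13 mm short of it
- buffer (a joint): how far (m) the sprung stop behind the catch is pushed in: 0 = untouched, 16 mm = bottomed; 2 N/mm. It shifts with the catch: the tray touches it about 2 mm before the catch snaps in, and once caught keeps it pressed about 2 mm. Pressing it in 3 to 6 mm surely seats the tray; more than 10 mm is ramming
- jar_a: bystander: amber glass jar, 64 mm wide, 100 tall, standing on top of the low shelf; origin under its base
- jar_b: bystander: white plastic bottle, 56 mm wide, 130 tall, standing on top of the low shelf; origin under its base
- bowl: bystander: mixing bowl, 110 mm wide, 50 tall, on the table; origin under its base
- tub: bystander: white tub with lid, 80 mm wide, 110 tall, on the table; origin under its base
- dish: bystander: small white dish, 70 mm wide, 30 tall, on the table near the robot; origin under its base
- brush: bystander: paint brush lying on the table; origin under its middle

How it is judged:
By the outcome, as a careful person would: the job done as asked, in the order asked, and still so for the second after the job is handed in, with the robot touching nothing.
It also fails if it takes over 72 s, if anything falls off the work surface, if the arm or the gripper's body presses on something with over 40 N, if the wrist force passes 120 N, or if a joint passes its speed limit or range.

## Working session

There is one attempt and no reset: what is moved stays moved. The work goes in short steps, Python scripts to look and compute and a shell command to move; the robot and the scene stay as the last step left them, time stands still between calls to the robot, and variables do not carry over. Pictures are saved under pics/ and viewed, and the job is handed in when it is done.

```bash
ls; mkdir -p pics; python3 - <<'E'
from rig import *
import cv2,json
o=get_obs(); print(o)
for n in("side","top","wrist"):
    im=capture(n); cv2.imwrite(f"pics/{n}0.png",im[:,:,::-1])
    for l in ("tray","tray_handle","shelf","rails","catch","bowl","tub","dish","brush","jar_a","jar_b"):
        if n=="wrist" and l not in("tray","tray_handle","rails"):continue
        try:
            r=find_in(n,l); print(n,l,[([round(float(v),3) for v in d["at"]],round(d["confidence"],2)) for d in r[:2]])
        except Exception as e: print(n,l,e)
    c=calibration(n); print({k:__import__('numpy').round(v,4).tolist() for k,v in c.items()})
E
```

```text
pics
{'time': 0.0, 'joint_pos': array([ 1.03000754e+00,  2.76545585e-01,  1.50618181e+00, -2.47283457e-05,
        1.36067029e+00, -1.20987270e-01]), 'joint_velocities': array([ 1.41904825e-03, -1.60798080e-04,  8.45954341e-05,  1.08493839e-03,
       -1.34189499e-04, -1.20217942e-03]), 'joint_efforts': array([ 1.08872693e-03, -4.16784418e+01, -2.45808470e+01,  1.19578926e-04,
        1.09255532e-02,  1.30083941e-05]), 'tcp_pos': array([0.23408   , 0.52459626, 0.23044848]), 'tcp_rot': array([-6.54465532e-01, -3.07208909e+00,  2.69338955e-03]), 'force': array([ 0.20653543, -0.57512704,  0.97316803]), 'ft_torque': array([-0.02735637, -0.04240482, -0.02535956]), 'finger_gap': 0.9953372984648383}
side tray [([0.561, -0.24, 0.036], 0.6)]
side tray_handle [([0.558, -0.242, 0.035], 0.58), ([0.514, 0.116, 0.066], 0.18)]
side shelf [([0.518, 0.116, 0.066], 0.66)]
side rails [([0.594, 0.028, 0.016], 0.77)]
side catch [([0.564, -0.244, 0.037], 0.54)]
side bowl [([0.429, 0.154, 0.132], 0.39), ([0.562, -0.243, 0.037], 0.28)]
side tub [([0.78, -0.089, 0.082], 0.55), ([0.518, 0.119, 0.068], 0.55)]

[... 753 characters left out ...]
.342, -0.215, 0.018], 0.79)]
top brush [([0.603, -0.462, 0.018], 0.83)]
top jar_a [([0.434, 0.167, 0.168], 0.84), ([0.584, 0.191, 0.151], 0.6)]
top jar_b [([0.434, 0.167, 0.168], 0.84), ([0.584, 0.191, 0.151], 0.6)]
{'intrinsics': [[464.4651, 0.0, 320.4854], [0.0, 464.4651, 200.1631], [0.0, 0.0, 1.0]], 'R': [[0.0248, -0.9995, 0.0192], [-0.9946, -0.0266, -0.1], [0.1005, -0.0166, -0.9948]], 't': [-0.1187, 0.5854, 1.2246]}
wrist tray []
wrist tray_handle []
wrist rails []
{'intrinsics': [[325.7609, 0.0, 324.2708], [0.0, 325.7609, 198.085], [0.0, 0.0, 1.0]], 'hand_eye': [[-0.0003, -0.9511, -0.3088, 0.0785], [1.0, -0.0, -0.0007, -0.0003], [0.0007, -0.3088, 0.9511, -0.1436], [0.0, 0.0, 0.0, 1.0]]}
```

View pics/top0.png

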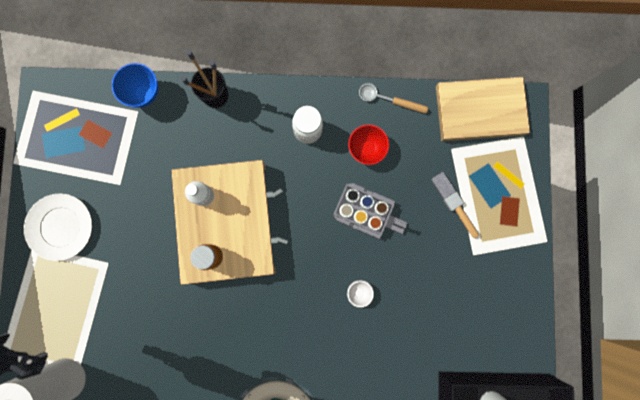

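View pics/side0.png

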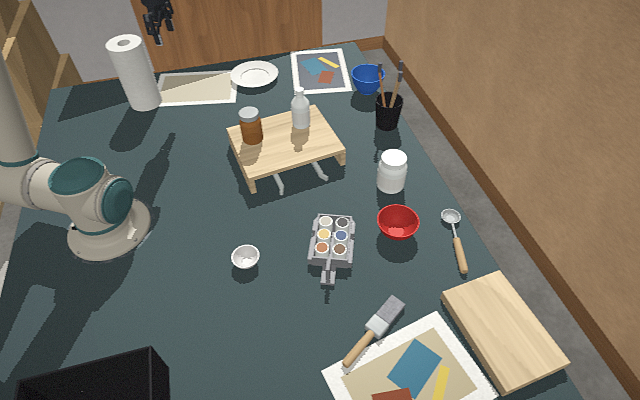

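```bash
python3 - <<'E'
import cv2
im=cv2.imread("pics/top0.png")[140:340,250:560]
cv2.imwrite("pics/top0z.png",cv2.resize(im,None,fx=2.5,fy=2.5,interpolation=cv2.INTER_CUBIC))
im=cv2.imread("pics/side0.png")[150:380,180:480]
cv2.imwrite("pics/side0z.png",cv2.resize(im,None,fx=2.6,fy=2.6,interpolation=cv2.INTER_CUBIC))
E
```

```text
(no output)
```

View pics/top0z.png

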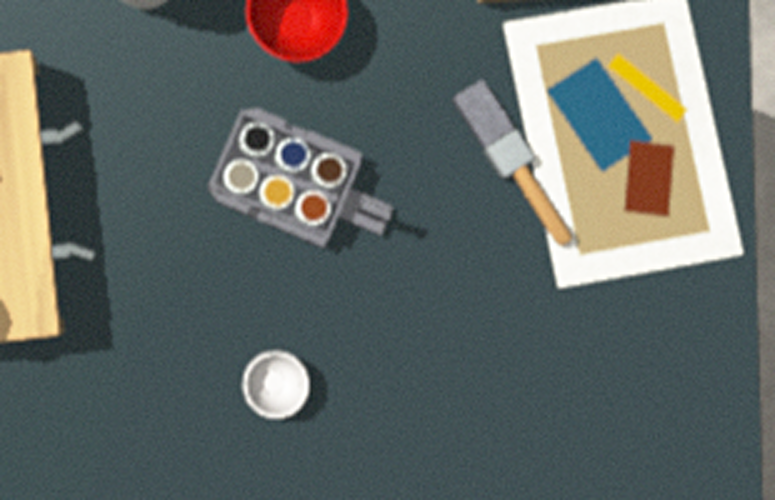

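View pics/side0z.png

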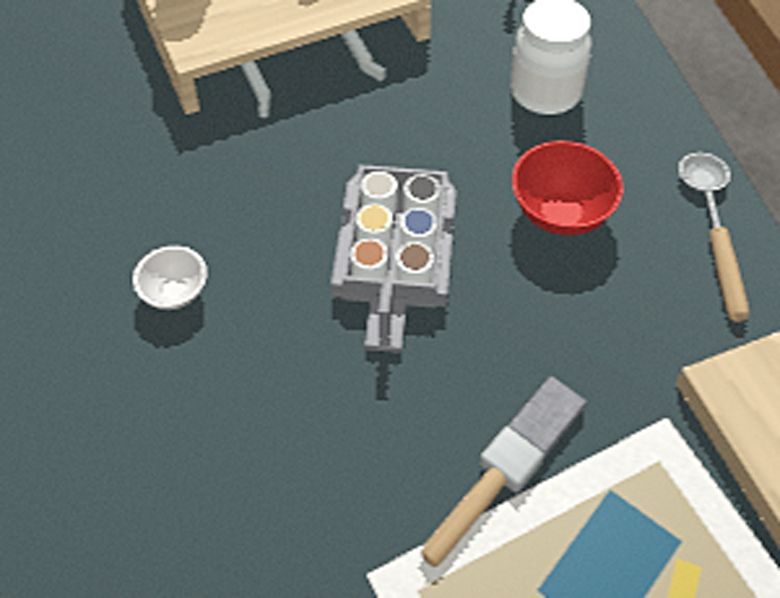

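The pictures show the tray near top pixel (365,210) with its handle at (400,227), pointing right. The shelf's front edge runs (263,161)-(274,274), with the rail mouths at about (283,192) and (287,241). Next I'll measure these.

```bash
cat > h.py <<'E'
import numpy as np, cv2
from rig import *
from scipy.spatial.transform import Rotation as Ro
def ray(n,uv,z,obs=None):
    c=calibration(n);K=np.array(c["intrinsics"])
    d=np.linalg.solve(K,[uv[0],uv[1],1.])
    if n!="wrist":
        R=np.array(c["R"]);t=np.array(c["t"]); o=-R.T@t; d=R.T@d
    else:
        H=np.array(c["hand_eye"]);T=np.eye(4);T[:3,:3]=Ro.from_rotvec(obs["tcp_rot"]).as_matrix();T[:3,3]=obs["tcp_pos"]
        M=T@H;o=M[:3,3];d=M[:3,:3]@d
    s=(z-o[2])/d[2]; return o+s*d
def proj(n,X,obs=None):
    c=calibration(n);K=np.array(c["intrinsics"]);X=np.atleast_2d(X)
    if n!="wrist": P=X@np.array(c["R"]).T+np.array(c["t"])
    else:
        H=np.array(c["hand_eye"]);T=np.eye(4);T[:3,:3]=Ro.from_rotvec(obs["tcp_rot"]).as_matrix();T[:3,3]=obs["tcp_pos"]
        M=np.linalg.inv(T@H);P=X@M[:3,:3].T+M[:3,3]
    q=P@K.T; return q[:,:2]/q[:,2:]
E
python3 - <<'E'
from h import *
zt=lambda p:(250+p[0]/2.5,140+p[1]/2.5)
zs=lambda p:(180+p[0]/2.6,150+p[1]/2.6)
f=lambda a:np.round(np.array(a)*1000,1).tolist()
print("pots top",[f(ray("top",zt(p),.043)) for p in [(257,138),(293,154),(329,170),(241,177),(277,192),(313,208)]])
print("pots side",[f(ray("side",zs(p),.043)) for p in [(378,184),(422,187),(374,218),(418,222),(370,253),(415,257)]])
print("board top",[f(ray("top",p,.065)) for p in [(172,168),(262,160),(273,275),(181,283)]])
print("board side",[f(ray("side",p,.065)) for p in [(226,125),(318,106),(345,151),(252,180)]])
print("fin top",[f(ray("top",zt(p),.062)) for p in [(357,203),(389,216)]])
print("fin side",[f(ray("side",zs(p),.062)) for p in [(386,281),(385,312)]])
print("mouth top",[f(ray("top",zt(p),.014)) for p in [(81,126),(94,254)]])
print("mouth side",[f(ray("side",zs(p),.014)) for p in [(380,72),(264,110)]])
E
```

```text
pots top [[602.7, -189.7, 43.0], [586.5, -228.6, 43.0], [570.3, -267.5, 43.0], [560.3, -173.3, 43.0], [545.3, -212.1, 43.0], [529.2, -250.9, 43.0]]
pots side [[562.0, -173.8, 43.0], [603.4, -189.7, 43.0], [546.7, -213.4, 43.0], [586.8, -230.0, 43.0], [531.9, -252.2, 43.0], [571.9, -268.5, 43.0]]
board top [[659.3, 289.5, 65.0], [687.4, 54.2, 65.0], [387.5, 14.7, 65.0], [361.6, 249.6, 65.0]]
board side [[360.8, 264.4, 65.0], [664.2, 276.4, 65.0], [684.0, 44.6, 65.0], [400.6, 4.4, 65.0]]
fin top [[534.6, -294.6, 62.0], [521.8, -328.5, 62.0]]
fin side [[534.5, -298.8, 62.0], [524.5, -330.2, 62.0]]
mouth top [[614.0, 1.1, 14.0], [474.8, -17.6, 14.0]]
mouth side [[613.9, 2.5, 14.0], [475.4, -17.5, 14.0]]
```

```bash
python3 -m jog '[{"z":-50},{"z":-20,"x":-30,"y":-25},{"x":-36,"y":-29},{"x":-36,"y":-29},{"x":-36,"y":-29}]' && python3 -m jog '[{"x":-36,"y":-29},{"x":-36,"y":-29},{"x":-36,"y":-29},{"x":-36,"y":-29},{"x":-36,"y":-29}]' && python3 -m jog '[{"x":-36,"y":-29},{"x":-36,"y":-29},{"x":-36,"y":-29},{"x":-36,"y":-29},{"x":-36,"y":-30}]'; python3 -m jog '[{"rz":8.5},{"rz":8.5},{"rz":8.5},{"rz":8.5},{"rz":8.5}]'; python3 -m jog '[{"rz":8.5},{"rz":8},{"grip":45},{},{}]'
cat >> h.py <<'E'
def go(x,y,z,yaw,o=None):
    o=o or get_obs();R=Ro.from_rotvec(o["tcp_rot"]).as_matrix();p=np.array(o["tcp_pos"])
    y0=np.degrees(np.arctan2(R[1,0],R[0,0]))
    print("t",round(o["time"],2),"pos",np.round(p*1e3,1),"yaw %.2f"%y0,"tilt",np.round(R[:,2],3),"F",np.round(o["force"],1),"T",np.round(o["ft_torque"],2),"gap %.1f"%(o["finger_gap"]*85.4))
    print("shift tool mm",np.round(R.T@(np.array([x,y,z])-p)*1e3,1),"rz",round((y0-yaw+180)%360-180,2))
E
python3 - <<'E'
from h import *
go(.545,-.09,.28,97.4)
o=get_obs();im=capture("wrist");cv2.imwrite("pics/w1.png",im[:,:,::-1])
np.save("o1.npy",o,allow_pickle=True)
E
```

```text
t 1.4 pos [234.4 525.1 231.3] yaw 155.95 tilt [ 0.  0. -1.] F [-0.5  0.1  0. ] T [ 0.01  0.   -0.02] gap 85.7
shift tool mm [-534.3 -435.1  -48.7] rz 58.55$[0]: bad value
$[0]: bad value
$[0]: bad value
```

View pics/w1.png

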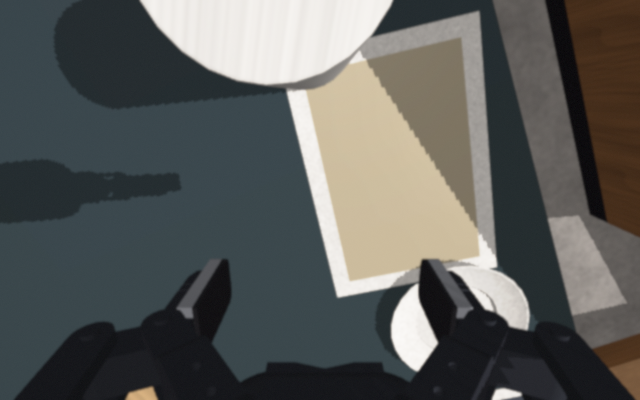

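The calls were refused, so each row probably needs every key.

```bash
python3 -m jog '[{"rx":0,"ry":0,"rz":0,"x":0,"y":0,"z":-50,"grip":60}]'
```

```text
time: 1.55
tcp_pos: [0.2316, 0.5204, 0.274]
tcp_rot: [-0.653, -3.067, 0.028]
force: [-0.2, 0.5, -0.3]
finger_gap: 0.861
```

```bash
python3 -m jog '[{"rx":0,"ry":0,"rz":0,"x":-30,"y":-24,"z":-20,"grip":45},{"rx":0,"ry":0,"rz":0,"x":-36,"y":-29,"z":0,"grip":45},{"rx":0,"ry":0,"rz":0,"x":-36,"y":-29,"z":0,"grip":45},{"rx":0,"ry":0,"rz":0,"x":-36,"y":-29,"z":0,"grip":45},{"rx":0,"ry":0,"rz":0,"x":-36,"y":-29,"z":0,"grip":45}]'
python3 -m jog '[{"rx":0,"ry":0,"rz":0,"x":-36,"y":-29,"z":0,"grip":45},{"rx":0,"ry":0,"rz":0,"x":-36,"y":-29,"z":0,"grip":45},{"rx":0,"ry":0,"rz":0,"x":-36,"y":-29,"z":0,"grip":45},{"rx":0,"ry":0,"rz":0,"x":-36,"y":-29,"z":0,"grip":45},{"rx":0,"ry":0,"rz":0,"x":-36,"y":-29,"z":0,"grip":45}]'
python3 -m jog '[{"rx":0,"ry":0,"rz":0,"x":-36,"y":-29,"z":0,"grip":45},{"rx":0,"ry":0,"rz":0,"x":-36,"y":-29,"z":0,"grip":45},{"rx":0,"ry":0,"rz":0,"x":-36,"y":-29,"z":0,"grip":45},{"rx":0,"ry":0,"rz":0,"x":-36,"y":-29,"z":0,"grip":45},{"rx":0,"ry":0,"rz":0,"x":-36,"y":-29,"z":0,"grip":45}]'
python3 -c "
from h import *
go(.545,-.09,.28,97.4)"
```

```text
time: 2.05
tcp_pos: [0.3367, 0.3247, 0.3015]
tcp_rot: [0.653, 3.072, 0.001]
force: [1.8, -0.0, -0.5]
finger_gap: 0.527
time: 2.55
tcp_pos: [0.442, 0.1188, 0.3016]
tcp_rot: [0.654, 3.072, 0.001]
force: [0.2, 0.4, -1.3]
finger_gap: 0.526
time: 3.05
tcp_pos: [0.5473, -0.0871, 0.3014]
tcp_rot: [0.655, 3.072, 0.001]
force: [0.8, 0.9, 0.7]
finger_gap: 0.524
t 3.05 pos [547.3 -87.1 301.4] yaw 155.93 tilt [ 0.001  0.    -1.   ] F [0.8 0.9 0.7] T [ 0.03 -0.02  0.  ] gap 44.7
shift tool mm [ 0.9 -3.7 21.4] rz 58.53
```

```bash
python3 -m jog '[{"rx":0,"ry":0,"rz":8.5,"x":0,"y":0,"z":0,"grip":45},{"rx":0,"ry":0,"rz":8.5,"x":0,"y":0,"z":0,"grip":45},{"rx":0,"ry":0,"rz":8.5,"x":0,"y":0,"z":0,"grip":45},{"rx":0,"ry":0,"rz":8.5,"x":0,"y":0,"z":0,"grip":45},{"rx":0,"ry":0,"rz":8.5,"x":0,"y":0,"z":0,"grip":45}]'
python3 -m jog '[{"rx":0,"ry":0,"rz":8.5,"x":0,"y":0,"z":0,"grip":45},{"rx":0,"ry":0,"rz":7.5,"x":0,"y":0,"z":0,"grip":45},{"rx":0,"ry":0,"rz":0,"x":0,"y":0,"z":0,"grip":45}]'
python3 - <<'E'
from h import *
o=get_obs();im=capture("wrist");cv2.imwrite("pics/w2.png",im[:,:,::-1])
go(.545,-.09,.28,97.4,o)
np.save("o2.npy",o,allow_pickle=True)
E
```

```text
time: 3.55
tcp_pos: [0.5467, -0.0854, 0.3012]
tcp_rot: [-1.732, -2.621, -0.0]
force: [-0.1, -0.4, 0.1]
finger_gap: 0.528
time: 3.85
tcp_pos: [0.5467, -0.0852, 0.3013]
tcp_rot: [-2.072, -2.361, -0.0]
force: [0.5, -0.2, 1.1]
finger_gap: 0.526
t 3.85 pos [546.7 -85.2 301.3] yaw 97.46 tilt [ 0.  0. -1.] F [ 0.5 -0.2  1.1] T [ 0.02 -0.02 -0.06] gap 44.9
shift tool mm [-4.5 -2.3 21.3] rz 0.06
```

View pics/w2.png

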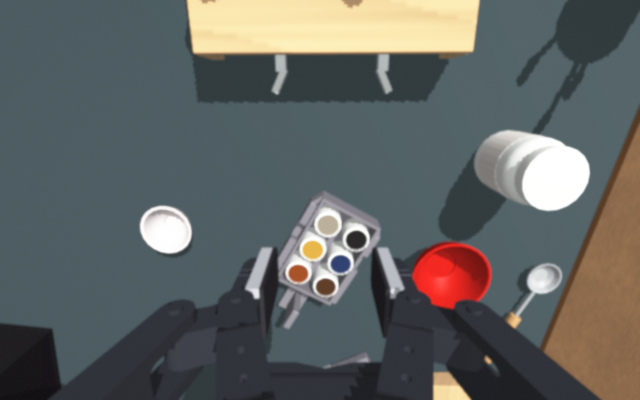

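The wrist view shows the board's front edge from (194,54) to (474,52), the rails entering under it at x≈281 and 383, and the tray in front of the mouth.

```bash
python3 - <<'E'
from h import *
o=np.load("o2.npy",allow_pickle=True).item()
im=cv2.imread("pics/w2.png")
a=cv2.resize(im[30:110,180:490],None,fx=2.5,fy=2.5,interpolation=cv2.INTER_CUBIC);cv2.imwrite("pics/w2a.png",a)
b=cv2.resize(im[185:335,240:410],None,fx=4,fy=4,interpolation=cv2.INTER_CUBIC);cv2.imwrite("pics/w2b.png",b)
E
```

```text
(no output)
```

View pics/w2a.png

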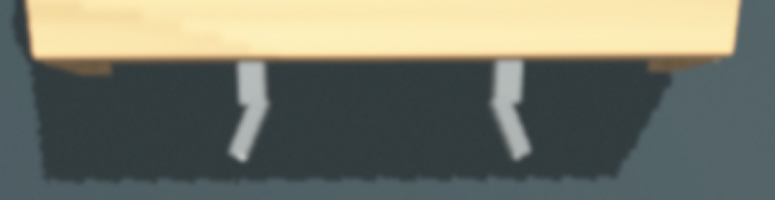

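View pics/w2b.png

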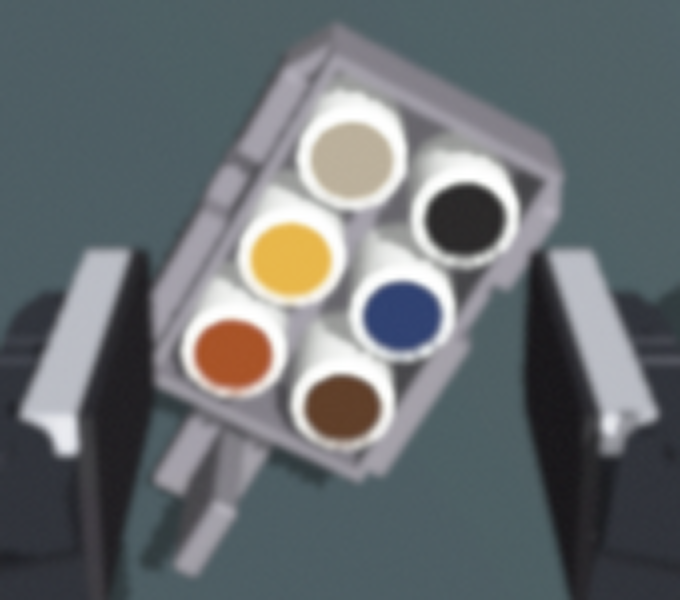

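```bash
python3 - <<'E'
from h import *
o=np.load("o2.npy",allow_pickle=True).item()
za=lambda p:(180+p[0]/2.5,30+p[1]/2.5)
zb=lambda p:(240+p[0]/4,185+p[1]/4)
g=lambda p,z:ray("wrist",p,z,o)*1e3
r=lambda v:np.round(v,1).tolist()
A=[g(za(p),.014) for p in [(265,63),(268,101),(496,63),(493,101)]]
print("rail inner",[r(a) for a in A])
print("angle L",np.degrees(np.arctan2(*(A[0]-A[1])[1::-1])),"R",np.degrees(np.arctan2(*(A[2]-A[3])[1::-1])), "cross",np.degrees(np.arctan2(*(A[3]-A[1])[1::-1]))+90, "gap",np.linalg.norm(A[3]-A[1]))
u=np.array([np.cos(np.radians(97.4)),np.sin(np.radians(97.4)),0])
print("origin rails",r((A[3]+A[1])/2-17*u))
B=[g(za(p),.065) for p in [(33,55),(735,52)]]
print("board",[r(b) for b in B],np.linalg.norm(B[0]-B[1]),np.degrees(np.arctan2(*(B[1]-B[0])[1::-1]))+90,"origin",r((B[0]+B[1])/2-30*u))
P=[g(zb(p),.043) for p in [(353,158),(466,218),(291,260),(402,315),(234,353),(343,407)]]
print("pots",[r(p) for p in P],r(np.mean(P,0)))
c=np.mean(P,0)
d=(P[0]+P[1]-P[4]-P[5]);print("yaw",np.degrees(np.arctan2(d[1],d[0])),[np.degrees(np.arctan2(*(P[i+1]-P[i])[1::-1]))+90 for i in(0,2,4)])
E
```

```text
rail inner [[485.1, 29.1, 14.0], [488.2, 12.1, 14.0], [596.6, 43.7, 14.0], [598.3, 26.5, 14.0]]
angle L 100.27981578976475 R 95.47501235962349 cross 97.44780375920703 gap 111.04475000839633
origin rails [545.4, 2.4, 14.0]
board [[392.4, 15.1, 65.0], [690.1, 55.2, 65.0]] 300.3999266251964 97.67286882907503 origin [545.1, 5.4, 65.0]
pots [[563.8, -172.9, 43.0], [604.7, -189.7, 43.0], [547.8, -213.0, 43.0], [588.5, -229.0, 43.0], [532.3, -251.5, 43.0], [573.1, -268.2, 43.0]] [568.4, -220.7, 43.0]
yaw 68.10754538374053 [np.float64(67.6674384690495), np.float64(68.51098697621194), np.float64(67.71665471099165)]
```

```bash
python3 -c "
from h import *
go(.5285,-.3151,.12,67.8)"
```

```text
t 3.9 pos [546.7 -85.2 301.3] yaw 97.60 tilt [ 0.  0. -1.] F [-0.3  0.9  1.2] T [-0.01 -0.05 -0.02] gap 45.1
shift tool mm [-225.5  -48.5  181.3] rz 29.8
```

```bash
python3 -m jog '[{"rx":0,"ry":0,"rz":0,"x":-45,"y":-10,"z":20,"grip":45},{"rx":0,"ry":0,"rz":0,"x":-45,"y":-10,"z":20,"grip":45},{"rx":0,"ry":0,"rz":0,"x":-45,"y":-10,"z":20,"grip":45},{"rx":0,"ry":0,"rz":0,"x":-45,"y":-9,"z":20,"grip":45},{"rx":0,"ry":0,"rz":0,"x":-45,"y":-9,"z":20,"grip":45}]'
python3 -m jog '[{"rx":0,"ry":0,"rz":7.5,"x":0,"y":0,"z":20,"grip":45},{"rx":0,"ry":0,"rz":7.5,"x":0,"y":0,"z":20,"grip":45},{"rx":0,"ry":0,"rz":7.5,"x":0,"y":0,"z":20,"grip":45},{"rx":0,"ry":0,"rz":7.3,"x":0,"y":0,"z":20,"grip":45},{"rx":0,"ry":0,"rz":0,"x":0,"y":0,"z":0,"grip":45}]'
python3 - <<'E'
from h import *
o=get_obs();im=capture("wrist");cv2.imwrite("pics/w3.png",im[:,:,::-1])
go(.5285,-.3151,.027,67.8,o)
np.save("o3.npy",o,allow_pickle=True)
E
```

```text
time: 4.4
tcp_pos: [0.5281, -0.3155, 0.201]
tcp_rot: [2.069, 2.364, 0.0]
force: [0.6, 0.4, 0.1]
finger_gap: 0.526
time: 4.9
tcp_pos: [0.5266, -0.3125, 0.1187]
tcp_rot: [-2.603, -1.748, 0.003]
force: [0.4, 0.6, -0.4]
finger_gap: 0.527
t 4.9 pos [ 526.6 -312.5  118.7] yaw 67.78 tilt [-0.005  0.004 -1.   ] F [ 0.4  0.6 -0.4] T [ 0.    0.02 -0.04] gap 45.0
shift tool mm [-1.8  3.3 91.7] rz -0.02
```

View pics/w3.png

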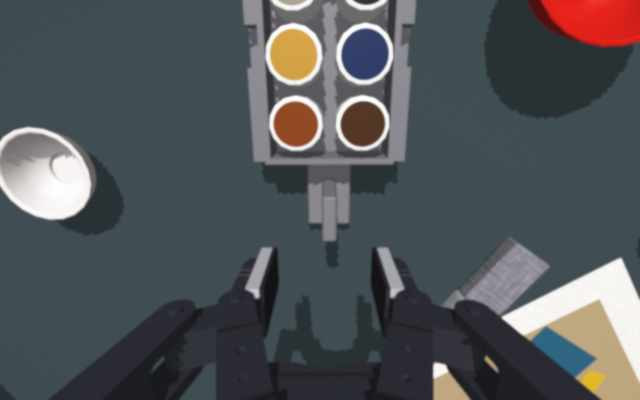

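```bash
python3 - <<'E'
from h import *
o=np.load("o3.npy",allow_pickle=True).item()
g=lambda p,z:np.round(ray("wrist",p,z,o)*1e3,1)
a,b=g((329,198),.062),g((329.5,240),.062)
print(a,b,(a+b)/2,np.linalg.norm(a-b))
print("tray walls",g((254,160),.036),g((403,160),.036))
print("brush",g((510,238),.012),g((548,265),.012),g((455,290),.012))
R=Ro.from_rotvec(o["tcp_rot"]).as_matrix()
for q in [(a+b)/2]: print("tool shift",R.T@(q-o["tcp_pos"]*1e3))
print("brush tool",R.T@(g((510,238),.012)-o["tcp_pos"]*1e3),R.T@(g((455,290),.012)-o["tcp_pos"]*1e3))
E
```

```text
[ 534.8 -301.    62. ] [ 524.  -328.7   62. ] [ 529.4  -314.85   62.  ] 29.730960293942715
tray walls [ 493.5 -262.9   36. ] [ 590.6 -302.4   36. ]
brush [ 656.5 -405.9   12. ] [ 681.3 -443.4   12. ] [ 600.6 -437.7   12. ]
tool shift [-1.1978266   3.83484105 56.66342481]
brush tool [-37.50875759 156.23484907 105.655938  ] [-88.08690719 116.51235814 105.81245653]
```

```bash
python3 -m jog '[{"rx":0,"ry":0,"rz":0,"x":-1.5,"y":3.8,"z":30,"grip":45},{"rx":0,"ry":0,"rz":0,"x":0,"y":0,"z":30,"grip":45},{"rx":0,"ry":0,"rz":0,"x":0,"y":0,"z":20,"grip":45},{"rx":0,"ry":0,"rz":0,"x":0,"y":0,"z":11,"grip":45},{"rx":0,"ry":0,"rz":0,"x":0,"y":0,"z":0,"grip":45}]'
python3 - <<'E'
from h import *
o=get_obs();im=capture("wrist");cv2.imwrite("pics/w4.png",im[:,:,::-1])
go(.5292,-.315,.027,67.8,o)
E
```

```text
time: 5.45
tcp_pos: [0.5312, -0.3164, 0.0302]
tcp_rot: [-2.607, -1.751, 0.001]
force: [0.4, -0.3, -0.4]
finger_gap: 0.529
t 5.45 pos [ 531.2 -316.4   30.2] yaw 67.77 tilt [-0.001  0.001 -1.   ] F [ 0.4 -0.3 -0.4] T [-0.04 -0.   -0.01] gap 45.2
shift tool mm [ 0.5 -2.4  3.2] rz -0.03
```

View pics/w4.png

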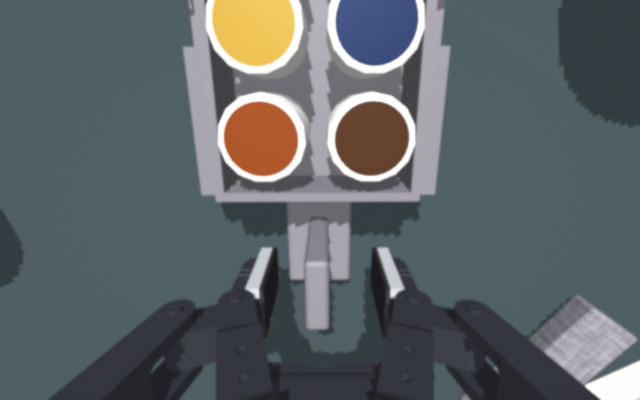

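The fin (column 317) stands just left of midway between the pads (column 326). I'll shift by about -2.4 mm and close.

```bash
python3 -m jog '[{"rx":0,"ry":0,"rz":0,"x":0.5,"y":-2.5,"z":3,"grip":45},{"rx":0,"ry":0,"rz":0,"x":0,"y":0,"z":0,"grip":20},{"rx":0,"ry":0,"rz":0,"x":0,"y":0,"z":0,"grip":15}]' 30;python3 -m jog '[{"rx":0,"ry":0,"rz":0,"x":0,"y":0,"z":0,"grip":4},{"rx":0,"ry":0,"rz":0,"x":0,"y":0,"z":0,"grip":4},{"rx":0,"ry":0,"rz":0,"x":0,"y":0,"z":0,"grip":4},{"rx":0,"ry":0,"rz":0,"x":0,"y":0,"z":0,"grip":4},{"rx":0,"ry":0,"rz":0,"x":0,"y":0,"z":0,"grip":4}]' 50
python3 - <<'E'
from h import *
o=get_obs();im=capture("wrist");cv2.imwrite("pics/w5.png",im[:,:,::-1])
go(.5292,-.315,.027,67.8,o)
E
```

```text
time: 5.8
tcp_pos: [0.5296, -0.3154, 0.0286]
tcp_rot: [2.608, 1.748, 0.001]
force: [-0.1, 0.4, 0.5]
finger_gap: 0.195
time: 6.3
tcp_pos: [0.5292, -0.3153, 0.0285]
tcp_rot: [2.609, 1.749, -0.0]
force: [-2.3, 0.7, 5.0]
finger_gap: 0.111
t 6.3 pos [ 529.2 -315.3   28.5] yaw 67.67 tilt [ 0. -0. -1.] F [-2.3  0.7  5. ] T [0.12 0.33 0.1 ] gap 9.5
shift tool mm [ 0.3 -0.1  1.5] rz -0.13
```

View pics/w5.png

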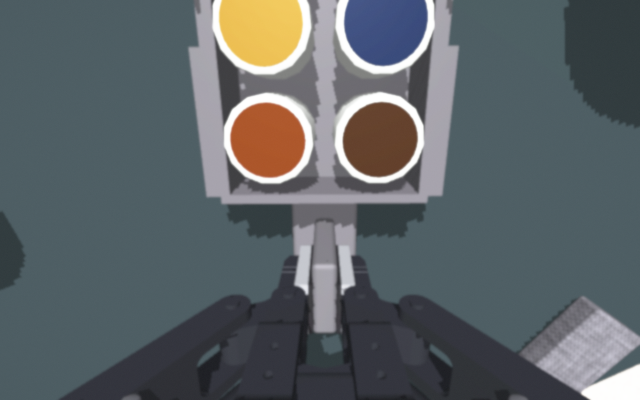

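Gripped: gap 9.5 mm, fin centred. Now I'll slide the tray over and turn it in front of the mouth.

```bash
python3 -m jog '[{"rx":0,"ry":0,"rz":-2,"x":5,"y":0,"z":-0.5,"grip":4},{"rx":0,"ry":0,"rz":-4,"x":8,"y":0,"z":0,"grip":4},{"rx":0,"ry":0,"rz":-4,"x":10,"y":0,"z":0,"grip":4},{"rx":0,"ry":0,"rz":-4,"x":10,"y":0,"z":0,"grip":4},{"rx":0,"ry":0,"rz":-4,"x":10,"y":0,"z":0,"grip":4}]' 60
python3 -c "
from h import *
go(.5721,-.2096,.028,97.5)"
```

```text
time: 6.85
tcp_pos: [0.5428, -0.2748, 0.0287]
tcp_rot: [2.298, 2.135, 0.003]
force: [2.7, -3.2, 0.7]
finger_gap: 0.109
t 6.85 pos [ 542.8 -274.8   28.7] yaw 85.80 tilt [ 0.005 -0.003 -1.   ] F [ 2.7 -3.2  0.7] T [-0.22 -0.28 -0.26] gap 9.3
shift tool mm [67.1 24.5  0.7] rz -11.7
```

```bash
python3 -m jog '[{"rx":0,"ry":0,"rz":-3,"x":12,"y":5,"z":0,"grip":4},{"rx":0,"ry":0,"rz":-3,"x":12,"y":6,"z":0,"grip":4},{"rx":0,"ry":0,"rz":-3,"x":12,"y":7,"z":0,"grip":4},{"rx":0,"ry":0,"rz":-2.5,"x":12,"y":8,"z":0,"grip":4},{"rx":0,"ry":0,"rz":0,"x":6,"y":0,"z":0,"grip":4}]' 60
python3 -m jog '[{"rx":0,"ry":0,"rz":0,"x":0,"y":0,"z":0,"grip":4}]' 60
python3 - <<'E'
from h import *
o=get_obs();im=capture("wrist");cv2.imwrite("pics/w6.png",im[:,:,::-1]);np.save("o6.npy",o,allow_pickle=True)
im=capture("top");cv2.imwrite("pics/t6.png",cv2.resize(im[130:280,230:430,::-1],None,fx=4,fy=4,interpolation=cv2.INTER_CUBIC))
go(.5721,-.2096,.028,97.5,o)
E
```

```text
time: 7.35
tcp_pos: [0.5671, -0.2193, 0.0286]
tcp_rot: [2.074, 2.356, 0.001]
force: [-0.0, -4.7, 3.3]
finger_gap: 0.108
time: 7.45
tcp_pos: [0.5665, -0.2184, 0.0286]
tcp_rot: [2.078, 2.355, 0.003]
force: [2.3, 0.3, 4.7]
finger_gap: 0.111
t 7.45 pos [ 566.5 -218.4   28.6] yaw 97.16 tilt [ 0.002  0.001 -1.   ] F [2.3 0.3 4.7] T [ 0.01 -0.22 -0.06] gap 9.4
shift tool mm [8.  6.7 0.6] rz -0.34
```

View pics/w6.png

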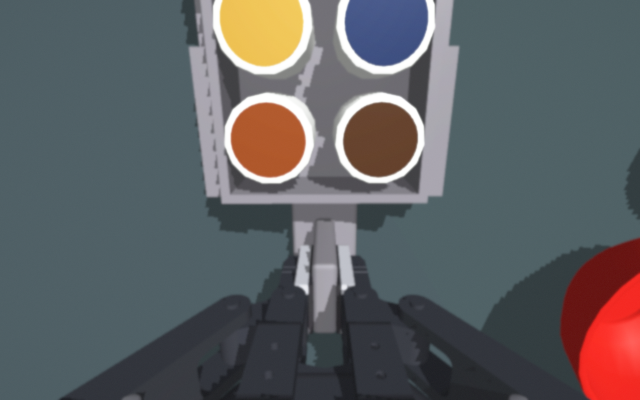

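View pics/t6.png

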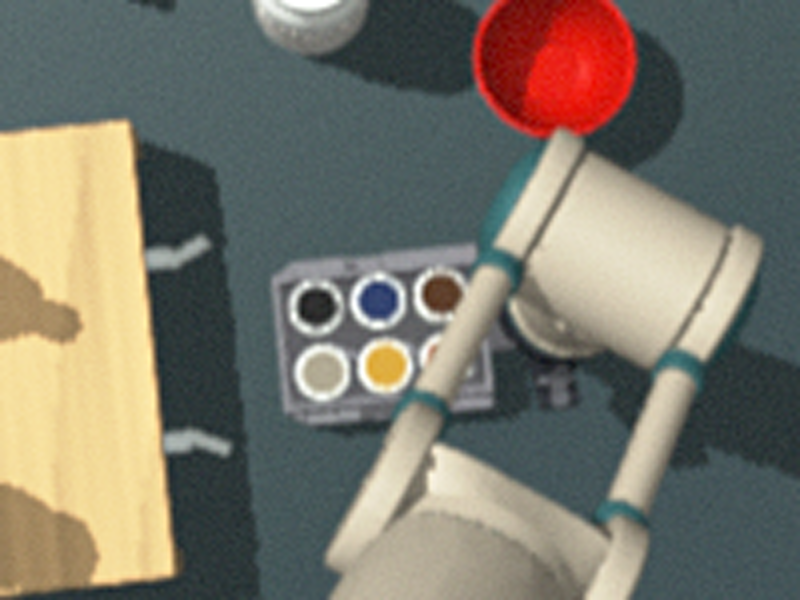

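```bash
cat >> h.py <<'E'
O=np.array([.544,.0035,0]);YAW=np.radians(97.5)
U=np.array([np.cos(YAW),np.sin(YAW),0]);V=np.array([-np.sin(YAW),np.cos(YAW),0])
def sh(p): p=np.asarray(p)-O; return np.round(np.array([p@U,p@V,p[2]])*1e3,1)
def st():
    o=get_obs();R=Ro.from_rotvec(o["tcp_rot"]).as_matrix();F=o["force"]
    print("t %.2f"%o["time"],"tcp shelf",sh(o["tcp_pos"]),"yawerr %.2f"%(np.degrees(np.arctan2(R[1,0],R[0,0]))-97.5),"F in/lat/up",np.round([F@U,F@V,F[2]],1),"T",np.round(o["ft_torque"],2),"gap %.1f"%(o["finger_gap"]*85.4))
E
python3 - <<'E'
from h import *
z=lambda p:(230+(p[0])/4,130+(p[1])/4)
st()
for n,p,h in [("railup in",(175,268),.014),("rail up out",(172,249),.014),("rail lo in",(192,432),.014),("rail lo out",(195,452),.014),("mouth up",(207,243),.014),("mouth lo",(229,449),.014),("black",(316,306),.043),("blue",(378,300),.043),("white",(322,371),.043),("yellow",(386,364),.043),("front corner up",(131,122),.065),("front lo",(178,576),.065)]:
    print(n,sh(ray("top",z(p),h)))
E
```

```text
t 7.55 tcp shelf [-223.1    6.8   28.6] yawerr -0.42 F in/lat/up [ 1.3 -3.4  4.3] T [ 0.21 -0.31 -0.15] gap 9.1
railup in [ 13.7 -53.5  14. ]
rail up out [ 14.5 -66.7  14. ]
rail lo in [13. 59. 14.]
rail lo out [12.3 72.6 14. ]
mouth up [ -9.7 -68.4  14. ]
mouth lo [-10.7  73.   14. ]
black [-79.3 -15.   43. ]
blue [-120.9  -14.7   43. ]
white [-78.8  28.6  43. ]
yellow [-121.6   28.4   43. ]
front corner up [  29.7 -147.2   65. ]
front lo [ 27.4 151.6  65. ]
```

```bash
cat >> h.py <<'E'
O=O+V*.0025; YAW=np.radians(97.7)
U=np.array([np.cos(YAW),np.sin(YAW),0]);V=np.array([-np.sin(YAW),np.cos(YAW),0])
E
sed -i 's/-97.5)/-97.7)/' h.py
python3 -m jog '[{"rx":0,"ry":0,"rz":-0.6,"x":3,"y":2.5,"z":-0.4,"grip":4},{"rx":0,"ry":0,"rz":0,"x":4,"y":2.5,"z":0,"grip":4},{"rx":0,"ry":0,"rz":0,"x":3,"y":0,"z":0,"grip":4},{"rx":0,"ry":0,"rz":0,"x":2,"y":0,"z":0,"grip":4}]' 60
python3 - <<'E'
from h import *
st()
E
```

```text
time: 7.95
tcp_pos: [0.5687, -0.2079, 0.0286]
tcp_rot: [2.065, 2.366, -0.002]
force: [0.8, -4.8, 2.6]
finger_gap: 0.106
t 7.95 tcp shelf [-212.8    1.4   28.6] yawerr 0.06 F in/lat/up [-4.8 -0.1  2.6] T [-0.69 -0.02  0.05] gap 9.0
```

```bash

python3 -m jog '[{"rx":0,"ry":0,"rz":0,"x":6,"y":0.7,"z":0,"grip":4},{"rx":0,"ry":0,"rz":0,"x":6,"y":0.7,"z":0,"grip":4},{"rx":0,"ry":0,"rz":0,"x":6,"y":0,"z":0,"grip":4},{"rx":0,"ry":0,"rz":0,"x":4,"y":0,"z":0,"grip":4}]' 60
python3 - <<'E'
from h import *
st()
im=capture("top");cv2.imwrite("pics/t7.png",cv2.resize(im[150:270,240:370,::-1],None,fx=5,fy=5,interpolation=cv2.INTER_CUBIC))
E
```

```text
time: 8.35
tcp_pos: [0.5672, -0.1855, 0.0286]
tcp_rot: [2.066, 2.366, -0.001]
force: [0.4, -4.6, 3.1]
finger_gap: 0.108
t 8.35 tcp shelf [-1.904e+02 -1.000e-01  2.860e+01] yawerr 0.05 F in/lat/up [-4.6  0.2  3.1] T [-0.69 -0.07  0.02] gap 9.2
```

View pics/t7.png

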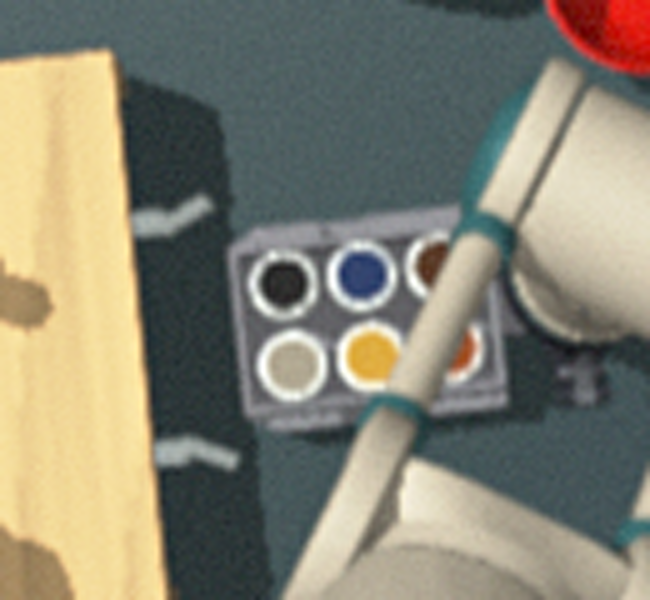

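```bash

python3 - <<'E'
from h import *
z=lambda p:(240+(p[0])/5,150+(p[1])/5)
for n,p,h in [("mouth up",(208,203),.014),("kink up in",(170,236),.014),("kink lo in",(190,438),.014),("mouth lo",(236,462),.014),("black",(284,284),.043),("blue",(362,275),.043),("white",(293,365),.043),("yellow",(371,356),.043)]:
    print(n,sh(ray("top",z(p),h)))
E
```

```text
mouth up [ -9.5 -71.3  14. ]
kink up in [ 12.9 -55.4  14. ]
kink lo in [13.1 55.4 14. ]
mouth lo [-10.3  71.   14. ]
black [-46.9 -19.9  43. ]
blue [-88.8 -20.2  43. ]
white [-47.2  23.6  43. ]
yellow [-88.9  23.3  43. ]
```

```bash

python3 -m jog '[{"rx":0,"ry":0,"rz":0,"x":5,"y":0.6,"z":0,"grip":4},{"rx":0,"ry":0,"rz":0,"x":5,"y":0.6,"z":0,"grip":4},{"rx":0,"ry":0,"rz":0,"x":5,"y":0,"z":0,"grip":4},{"rx":0,"ry":0,"rz":0,"x":5,"y":0,"z":0,"grip":4}]' 60; python3 -c "
from h import *
st()"
python3 -m jog '[{"rx":0,"ry":0,"rz":0,"x":4,"y":0,"z":0,"grip":4},{"rx":0,"ry":0,"rz":0,"x":4,"y":0,"z":0,"grip":4}]' 60; python3 -c "
from h import *
st()"
python3 -m jog '[{"rx":0,"ry":0,"rz":0,"x":4,"y":0,"z":0,"grip":4},{"rx":0,"ry":0,"rz":0,"x":4,"y":0,"z":0,"grip":4}]' 60; python3 -c "
from h import *
st()"
```

```text
time: 8.8
tcp_pos: [0.5657, -0.1656, 0.0286]
tcp_rot: [2.066, 2.366, -0.001]
force: [1.1, -6.3, 3.0]
finger_gap: 0.11
t 8.80 tcp shelf [-170.5   -1.4   28.6] yawerr 0.05 F in/lat/up [-6.4 -0.2  3. ] T [-0.73 -0.11  0.  ] gap 9.4
time: 9.0
tcp_pos: [0.5646, -0.1575, 0.0286]
tcp_rot: [2.066, 2.366, -0.001]
force: [0.4, -5.4, 2.9]
finger_gap: 0.104
t 9.00 tcp shelf [-162.3   -1.4   28.6] yawerr 0.05 F in/lat/up [-5.4  0.3  2.9] T [-0.74 -0.15  0.01] gap 8.9
time: 9.2
tcp_pos: [0.5636, -0.1496, 0.0286]
tcp_rot: [2.066, 2.366, -0.001]
force: [0.2, -5.2, 3.0]
finger_gap: 0.104
t 9.20 tcp shelf [-154.3   -1.4   28.6] yawerr 0.05 F in/lat/up [-5.2  0.5  3. ] T [-0.7  -0.11  0.  ] gap 8.9
```

```bash

for i in 1 2; do :; done
python3 -m jog '[{"rx":0,"ry":0,"rz":0,"x":4,"y":0,"z":0,"grip":4},{"rx":0,"ry":0,"rz":0,"x":4,"y":0,"z":0,"grip":4}]' 60; python3 -c "
from h import *
st()"
python3 -m jog '[{"rx":0,"ry":0,"rz":0,"x":4,"y":0,"z":0,"grip":4},{"rx":0,"ry":0,"rz":0,"x":4,"y":0,"z":0,"grip":4}]' 60; python3 -c "
from h import *
st()"
python3 -m jog '[{"rx":0,"ry":0,"rz":0,"x":4,"y":0,"z":0,"grip":4},{"rx":0,"ry":0,"rz":0,"x":4,"y":0,"z":0,"grip":4}]' 60; python3 -c "
from h import *
st()"
```

```text
time: 9.4
tcp_pos: [0.5625, -0.1417, 0.0286]
tcp_rot: [2.066, 2.366, -0.001]
force: [0.3, -5.1, 2.4]
finger_gap: 0.107
t 9.40 tcp shelf [-146.3   -1.4   28.6] yawerr 0.05 F in/lat/up [-5.1  0.4  2.4] T [-0.76 -0.12  0.03] gap 9.1
time: 9.6
tcp_pos: [0.563, -0.1351, 0.0289]
tcp_rot: [2.062, 2.364, -0.0]
force: [4.0, -9.0, 1.7]
finger_gap: 0.108
t 9.60 tcp shelf [-139.9   -2.8   28.9] yawerr 0.10 F in/lat/up [-9.5 -2.8  1.7] T [-1.21 -0.47  0.05] gap 9.2
time: 9.8
tcp_pos: [0.5611, -0.1259, 0.0286]
tcp_rot: [2.066, 2.364, 0.001]
force: [1.9, -5.4, 1.6]
finger_gap: 0.108
t 9.80 tcp shelf [-130.5   -2.1   28.6] yawerr 0.01 F in/lat/up [-5.6 -1.2  1.6] T [-0.72 -0.28 -0.11] gap 9.2
```

```bash

python3 -m jog '[{"rx":0,"ry":0,"rz":0,"x":3,"y":0.5,"z":0,"grip":4},{"rx":0,"ry":0,"rz":0,"x":3,"y":0.3,"z":0,"grip":4}]' 60; python3 -c "
from h import *
st()"
python3 -m jog '[{"rx":0,"ry":0,"rz":0,"x":3,"y":0,"z":0,"grip":4},{"rx":0,"ry":0,"rz":0,"x":3,"y":0,"z":0,"grip":4}]' 60; python3 -c "
from h import *
st()"

```

```text
time: 10.0
tcp_pos: [0.5607, -0.1198, 0.0286]
tcp_rot: [2.066, 2.365, 0.0]
force: [1.2, -4.4, 1.5]
finger_gap: 0.106
t 10.00 tcp shelf [-124.4   -2.5   28.6] yawerr 0.04 F in/lat/up [-4.5 -0.6  1.5] T [-0.75 -0.18 -0.03] gap 9.1
time: 10.2
tcp_pos: [0.5599, -0.1139, 0.0286]
tcp_rot: [2.066, 2.365, 0.0]
force: [1.9, -5.3, 2.3]
finger_gap: 0.11
t 10.20 tcp shelf [-118.4   -2.5   28.6] yawerr 0.03 F in/lat/up [-5.5 -1.2  2.3] T [-0.71 -0.18 -0.08] gap 9.4
```

```bash

J='x'; s(){ python3 -c "
from h import *
st()"; }
python3 -m jog '[{"rx":0,"ry":0,"rz":0,"x":2,"y":0.3,"z":0,"grip":4},{"rx":0,"ry":0,"rz":0,"x":2,"y":0,"z":0,"grip":4}]' 60 >/dev/null; s
python3 -m jog '[{"rx":0,"ry":0,"rz":0,"x":2,"y":0,"z":0,"grip":4},{"rx":0,"ry":0,"rz":0,"x":2,"y":0,"z":0,"grip":4}]' 60 >/dev/null; s
python3 -m jog '[{"rx":0,"ry":0,"rz":0,"x":2,"y":0,"z":0,"grip":4},{"rx":0,"ry":0,"rz":0,"x":2,"y":0,"z":0,"grip":4}]' 60 >/dev/null; s
python3 -m jog '[{"rx":0,"ry":0,"rz":0,"x":2,"y":0,"z":0,"grip":4},{"rx":0,"ry":0,"rz":0,"x":2,"y":0,"z":0,"grip":4}]' 60 >/dev/null; s
python3 -m jog '[{"rx":0,"ry":0,"rz":0,"x":2,"y":0,"z":0,"grip":4},{"rx":0,"ry":0,"rz":0,"x":2,"y":0,"z":0,"grip":4}]' 60 >/dev/null; s

```

```text
t 10.40 tcp shelf [-114.4   -2.6   28.6] yawerr 0.05 F in/lat/up [-7.2 -1.1  2.3] T [-0.74 -0.17 -0.07] gap 8.8
t 10.60 tcp shelf [-110.5   -2.6   28.6] yawerr 0.04 F in/lat/up [-6.2 -0.4  3.2] T [-0.78 -0.19 -0.06] gap 9.4
t 10.80 tcp shelf [-106.5   -2.6   28.6] yawerr 0.04 F in/lat/up [-5.1 -0.4  2.3] T [-0.75 -0.18 -0.08] gap 9.4
t 11.00 tcp shelf [-102.5   -2.6   28.6] yawerr 0.04 F in/lat/up [-5.9 -0.6  2.3] T [-0.79 -0.21 -0.03] gap 8.9
t 11.20 tcp shelf [-98.5  -2.6  28.6] yawerr 0.04 F in/lat/up [-5.4 -0.4  3.3] T [-0.78 -0.23 -0.05] gap 9.2
```

Running free. Continuing in 2 mm steps.

```bash

s(){ python3 -c "
from h import *
st()"; }
python3 -m jog '[{"rx":0,"ry":0,"rz":0,"x":2,"y":0,"z":0,"grip":4},{"rx":0,"ry":0,"rz":0,"x":2,"y":0,"z":0,"grip":4}]' 60 >/dev/null; s
python3 -m jog '[{"rx":0,"ry":0,"rz":0,"x":2,"y":0,"z":0,"grip":4},{"rx":0,"ry":0,"rz":0,"x":2,"y":0,"z":0,"grip":4}]' 60 >/dev/null; s
python3 -m jog '[{"rx":0,"ry":0,"rz":0,"x":2,"y":0,"z":0,"grip":4},{"rx":0,"ry":0,"rz":0,"x":2,"y":0,"z":0,"grip":4}]' 60 >/dev/null; s
python3 -m jog '[{"rx":0,"ry":0,"rz":0,"x":2,"y":0,"z":0,"grip":4},{"rx":0,"ry":0,"rz":0,"x":2,"y":0,"z":0,"grip":4}]' 60 >/dev/null; s
python3 -m jog '[{"rx":0,"ry":0,"rz":0,"x":2,"y":0,"z":0,"grip":4},{"rx":0,"ry":0,"rz":0,"x":2,"y":0,"z":0,"grip":4}]' 60 >/dev/null; s

```

```text
t 11.40 tcp shelf [-94.4  -2.6  28.6] yawerr 0.04 F in/lat/up [-4.5 -0.1  2.3] T [-0.76 -0.17 -0.06] gap 9.1
t 11.60 tcp shelf [-90.5  -2.6  28.6] yawerr 0.05 F in/lat/up [-5.6 -0.7  2.8] T [-0.69 -0.21 -0.06] gap 9.1
t 11.80 tcp shelf [-86.4  -2.6  28.6] yawerr 0.05 F in/lat/up [-4.9 -0.7  2.4] T [-0.78 -0.19 -0.01] gap 9.2
t 12.00 tcp shelf [-82.5  -2.5  28.6] yawerr 0.05 F in/lat/up [-6.3 -1.7  1.6] T [-0.75 -0.22 -0.01] gap 9.5
t 12.20 tcp shelf [-78.5  -2.5  28.6] yawerr 0.05 F in/lat/up [-4.4 -1.1  3.1] T [-0.78 -0.22 -0.06] gap 9.1
```

```bash

s(){ python3 -c "
from h import *
st()"; }
python3 -m jog '[{"rx":0,"ry":0,"rz":0,"x":2,"y":0,"z":0,"grip":4},{"rx":0,"ry":0,"rz":0,"x":2,"y":0,"z":0,"grip":4}]' 60 >/dev/null; s
python3 -m jog '[{"rx":0,"ry":0,"rz":0,"x":2,"y":0,"z":0,"grip":4},{"rx":0,"ry":0,"rz":0,"x":2,"y":0,"z":0,"grip":4}]' 60 >/dev/null; s
python3 -m jog '[{"rx":0,"ry":0,"rz":0,"x":2,"y":0,"z":0,"grip":4},{"rx":0,"ry":0,"rz":0,"x":2,"y":0,"z":0,"grip":4}]' 60 >/dev/null; s
python3 -m jog '[{"rx":0,"ry":0,"rz":0,"x":2,"y":0,"z":0,"grip":4},{"rx":0,"ry":0,"rz":0,"x":2,"y":0,"z":0,"grip":4}]' 60 >/dev/null; s
python3 -m jog '[{"rx":0,"ry":0,"rz":0,"x":2,"y":0,"z":0,"grip":4},{"rx":0,"ry":0,"rz":0,"x":2,"y":0,"z":0,"grip":4}]' 60 >/dev/null; s

```

```text
t 12.40 tcp shelf [-74.5  -2.5  28.6] yawerr 0.05 F in/lat/up [-5.6 -1.   3.2] T [-0.74 -0.1  -0.02] gap 9.2
t 12.60 tcp shelf [-70.5  -2.5  28.6] yawerr 0.05 F in/lat/up [-5.6 -1.   2.7] T [-0.79 -0.24 -0.07] gap 9.5
t 12.80 tcp shelf [-66.5  -2.5  28.6] yawerr 0.05 F in/lat/up [-5.2 -0.4  2.3] T [-0.76 -0.21 -0.02] gap 9.6
t 13.00 tcp shelf [-62.4  -2.5  28.5] yawerr 0.05 F in/lat/up [-5.1 -0.4  2.6] T [-0.78 -0.18  0.  ] gap 9.2
t 13.20 tcp shelf [-59.1  -2.9  28.6] yawerr 0.07 F in/lat/up [-7.2 -1.6  1.6] T [-1.02 -0.27 -0.05] gap 9.2
```

```bash

s(){ python3 -c "
from h import *
st()"; }
python3 -m jog '[{"rx":0,"ry":0,"rz":0,"x":2,"y":0,"z":0,"grip":4},{"rx":0,"ry":0,"rz":0,"x":2,"y":0,"z":0,"grip":4}]' 60 >/dev/null; s
python3 -m jog '[{"rx":0,"ry":0,"rz":0,"x":2,"y":0,"z":0,"grip":4},{"rx":0,"ry":0,"rz":0,"x":2,"y":0,"z":0,"grip":4}]' 60 >/dev/null; s
python3 -m jog '[{"rx":0,"ry":0,"rz":0,"x":2,"y":0,"z":0,"grip":4},{"rx":0,"ry":0,"rz":0,"x":2,"y":0,"z":0,"grip":4}]' 60 >/dev/null; s

```

```text
t 13.40 tcp shelf [-55.4  -3.3  28.6] yawerr 0.08 F in/lat/up [-8.2 -2.3  1.4] T [-1.04 -0.35 -0.05] gap 9.2
t 13.60 tcp shelf [-51.7  -3.6  28.7] yawerr 0.08 F in/lat/up [-9.  -2.5 -0.1] T [-1.08 -0.34  0.  ] gap 9.1
t 13.80 tcp shelf [-46.9  -3.3  28.6] yawerr -0.01 F in/lat/up [-6.5 -1.9  0.6] T [-0.82 -0.33 -0.19] gap 9.3
```

```bash

s(){ python3 -c "
from h import *
st()"; }
python3 -m jog '[{"rx":0,"ry":0,"rz":0,"x":2,"y":0,"z":0,"grip":4},{"rx":0,"ry":0,"rz":0,"x":2,"y":0,"z":0,"grip":4},{"rx":0,"ry":0,"rz":0,"x":2,"y":0,"z":0,"grip":4}]' 60 >/dev/null; s
python3 -m jog '[{"rx":0,"ry":0,"rz":0,"x":2,"y":0,"z":0,"grip":4},{"rx":0,"ry":0,"rz":0,"x":2,"y":0,"z":0,"grip":4},{"rx":0,"ry":0,"rz":0,"x":2,"y":0,"z":0,"grip":4}]' 60 >/dev/null; s
python3 -m jog '[{"rx":0,"ry":0,"rz":0,"x":2,"y":0,"z":0,"grip":4},{"rx":0,"ry":0,"rz":0,"x":2,"y":0,"z":0,"grip":4}]' 60 >/dev/null; s
python3 -m jog '[{"rx":0,"ry":0,"rz":0,"x":2,"y":0,"z":0,"grip":4},{"rx":0,"ry":0,"rz":0,"x":2,"y":0,"z":0,"grip":4}]' 60 >/dev/null; s
python3 -m jog '[{"rx":0,"ry":0,"rz":0,"x":2,"y":0,"z":0,"grip":4},{"rx":0,"ry":0,"rz":0,"x":2,"y":0,"z":0,"grip":4}]' 60 >/dev/null; s
python3 -m jog '[{"rx":0,"ry":0,"rz":0,"x":2,"y":0,"z":0,"grip":4},{"rx":0,"ry":0,"rz":0,"x":2,"y":0,"z":0,"grip":4}]' 60 >/dev/null; s

```

```text
t 14.10 tcp shelf [-40.8  -3.3  28.6] yawerr -0.00 F in/lat/up [-7.  -2.3  1.7] T [-0.86 -0.36 -0.28] gap 9.3
t 14.40 tcp shelf [-34.8  -3.3  28.6] yawerr 0.00 F in/lat/up [-7.1 -2.5  0.7] T [-0.81 -0.4  -0.21] gap 9.3
t 14.60 tcp shelf [-30.8  -3.3  28.6] yawerr 0.01 F in/lat/up [-6.6 -1.8  1. ] T [-0.8  -0.36 -0.26] gap 9.3
t 14.80 tcp shelf [-26.8  -3.3  28.6] yawerr 0.01 F in/lat/up [-5.7 -2.9  1.2] T [-0.8  -0.32 -0.23] gap 9.3
t 15.00 tcp shelf [-22.7  -3.3  28.6] yawerr 0.01 F in/lat/up [-6.2 -3.2  1.2] T [-0.81 -0.41 -0.21] gap 9.6
t 15.20 tcp shelf [-18.7  -3.3  28.6] yawerr 0.01 F in/lat/up [-7.  -2.4  0.8] T [-0.8  -0.39 -0.22] gap 9.0
```

```bash

s(){ python3 -c "
from h import *
st()"; }
python3 -m jog '[{"rx":0,"ry":0,"rz":0,"x":1,"y":0,"z":0,"grip":4},{"rx":0,"ry":0,"rz":0,"x":1,"y":0,"z":0,"grip":4}]' 60 >/dev/null; s
python3 -m jog '[{"rx":0,"ry":0,"rz":0,"x":1,"y":0,"z":0,"grip":4},{"rx":0,"ry":0,"rz":0,"x":1,"y":0,"z":0,"grip":4}]' 60 >/dev/null; s
python3 -m jog '[{"rx":0,"ry":0,"rz":0,"x":1,"y":0,"z":0,"grip":4},{"rx":0,"ry":0,"rz":0,"x":1,"y":0,"z":0,"grip":4}]' 60 >/dev/null; s
python3 -m jog '[{"rx":0,"ry":0,"rz":0,"x":1,"y":0,"z":0,"grip":4}]' 60 >/dev/null; s
python3 -m jog '[{"rx":0,"ry":0,"rz":0,"x":1,"y":0,"z":0,"grip":4}]' 60 >/dev/null; s

```

```text
t 15.40 tcp shelf [-16.7  -3.3  28.6] yawerr 0.02 F in/lat/up [-6.3 -3.   1.1] T [-0.84 -0.42 -0.24] gap 9.0
t 15.60 tcp shelf [-14.7  -3.4  28.6] yawerr 0.01 F in/lat/up [-5.2 -3.2  1.5] T [-0.73 -0.37 -0.14] gap 9.5
t 15.80 tcp shelf [-12.4  -3.2  28.5] yawerr -0.02 F in/lat/up [-4.2 -2.7  2.7] T [-0.63 -0.37 -0.22] gap 9.2
t 15.90 tcp shelf [-11.3  -3.2  28.6] yawerr -0.02 F in/lat/up [-4.7 -2.7  1.8] T [-0.71 -0.4  -0.24] gap 9.4
t 16.00 tcp shelf [-10.6  -3.3  28.6] yawerr 0.00 F in/lat/up [-6.2 -3.1  1.6] T [-0.86 -0.41 -0.24] gap 9.4
```

```bash

s(){ python3 -c "
from h import *
st()"; }
python3 -m jog '[{"rx":0,"ry":0,"rz":0,"x":1,"y":0,"z":0,"grip":4}]' 60 >/dev/null; s
python3 -m jog '[{"rx":0,"ry":0,"rz":0,"x":1,"y":0,"z":0,"grip":4}]' 60 >/dev/null; s
python3 -m jog '[{"rx":0,"ry":0,"rz":0,"x":1,"y":0,"z":0,"grip":4}]' 60 >/dev/null; s

```

```text
t 16.10 tcp shelf [-9.9 -3.3 28.6] yawerr 0.02 F in/lat/up [-7.8 -2.4  0.9] T [-0.92 -0.41 -0.16] gap 9.1
t 16.20 tcp shelf [-9.2 -3.4 28.6] yawerr 0.03 F in/lat/up [-7.9 -2.4  1.7] T [-1.08 -0.42 -0.24] gap 9.5
t 16.30 tcp shelf [-8.7 -3.4 28.7] yawerr 0.05 F in/lat/up [-10.3  -1.7   1.3] T [-1.34 -0.38 -0.25] gap 9.2
```

```bash

s(){ python3 -c "
from h import *
st()"; }
python3 -m jog '[{"rx":0,"ry":0,"rz":0,"x":1,"y":0,"z":0,"grip":4}]' 60 >/dev/null; s
python3 -m jog '[{"rx":0,"ry":0,"rz":0,"x":1,"y":0,"z":0,"grip":4}]' 60 >/dev/null; s
python3 -m jog '[{"rx":0,"ry":0,"rz":0,"x":1,"y":0,"z":0,"grip":4}]' 60 >/dev/null; s

```

```text
t 16.40 tcp shelf [-8.1 -3.5 28.7] yawerr 0.07 F in/lat/up [-10.4  -1.2   1.1] T [-1.4  -0.38 -0.18] gap 8.8
t 16.50 tcp shelf [-7.5 -3.6 28.9] yawerr 0.08 F in/lat/up [-12.5  -1.9   2.6] T [-1.68 -0.39 -0.23] gap 9.3
t 16.60 tcp shelf [-6.9 -3.7 28.9] yawerr 0.10 F in/lat/up [-14.6  -1.3   3.4] T [-1.83 -0.37 -0.26] gap 9.4
```

```bash

s(){ python3 -c "
from h import *
st()"; }
python3 -m jog '[{"rx":0,"ry":0,"rz":0,"x":0,"y":0,"z":0,"grip":4}]' 60 >/dev/null; s
python3 -m jog '[{"rx":0,"ry":0,"rz":0,"x":-1.5,"y":0,"z":0,"grip":4},{"rx":0,"ry":0,"rz":0,"x":-1,"y":0,"z":0,"grip":4}]' 60 >/dev/null; s
python3 -m jog '[{"rx":0,"ry":0,"rz":0,"x":-1,"y":0,"z":0,"grip":4}]' 60 >/dev/null; s
python3 -m jog '[{"rx":0,"ry":0,"rz":0,"x":-1,"y":0,"z":0,"grip":4}]' 60 >/dev/null; s
python3 -m jog '[{"rx":0,"ry":0,"rz":0,"x":-1,"y":0,"z":0,"grip":4}]' 60 >/dev/null; s

```

```text
t 16.70 tcp shelf [-6.9 -3.6 28.9] yawerr 0.09 F in/lat/up [-12.8  -2.4   2.6] T [-1.67 -0.35 -0.26] gap 9.3
t 16.90 tcp shelf [-7.3 -3.  28.5] yawerr -0.03 F in/lat/up [-4.2 -2.3  2.1] T [-0.62 -0.33 -0.3 ] gap 9.2
t 17.00 tcp shelf [-7.8 -3.  28.6] yawerr -0.04 F in/lat/up [-3.5 -2.2  2.3] T [-0.5  -0.4  -0.29] gap 9.2
t 17.10 tcp shelf [-8.4 -2.9 28.5] yawerr -0.04 F in/lat/up [-2.3 -2.4  2. ] T [-0.41 -0.36 -0.36] gap 9.1
t 17.20 tcp shelf [-9.  -2.8 28.6] yawerr -0.03 F in/lat/up [-0.5 -3.8  2.2] T [-0.08 -0.42 -0.41] gap 8.9
```

```bash

s(){ python3 -c "
from h import *
st()"; }
python3 -m jog '[{"rx":0,"ry":0,"rz":0,"x":-1,"y":0,"z":0,"grip":4}]' 60 >/dev/null; s
python3 -m jog '[{"rx":0,"ry":0,"rz":0,"x":-1,"y":0,"z":0,"grip":4}]' 60 >/dev/null; s
python3 -m jog '[{"rx":0,"ry":0,"rz":0,"x":-1,"y":0,"z":0,"grip":4}]' 60 >/dev/null; s

```

```text
t 17.30 tcp shelf [-9.3 -2.6 28.6] yawerr -0.05 F in/lat/up [ 4.9 -3.1  2.9] T [ 0.44 -0.49 -0.43] gap 9.5
t 17.40 tcp shelf [-9.5 -2.5 28.5] yawerr -0.07 F in/lat/up [ 7.4 -4.   4.3] T [ 0.85 -0.43 -0.44] gap 9.1
t 17.50 tcp shelf [-9.6 -2.3 28.5] yawerr -0.10 F in/lat/up [ 9.6 -3.5  3.2] T [ 1.23 -0.46 -0.41] gap 9.0
```

A pull now meets a hard stop at 9.4 mm before the mouth (force up to 9.6 N inwards, hardly any movement). The catch has engaged and the buffer is pressed behind it. I'll relax and let go.

```bash

s(){ python3 -c "
from h import *
st()"; }
python3 -m jog '[{"rx":0,"ry":0,"rz":0,"x":1.5,"y":0.4,"z":0,"grip":4},{"rx":0,"ry":0,"rz":0,"x":1,"y":0.2,"z":0,"grip":4},{"rx":0,"ry":0,"rz":0,"x":0,"y":0,"z":0,"grip":4}]' 60 >/dev/null; s

```

```text
t 17.80 tcp shelf [-9.6 -2.3 28.5] yawerr 0.04 F in/lat/up [ 0.2 -0.3  4.4] T [ 0.07 -0.2  -0.47] gap 8.9
```

```bash

s(){ python3 -c "
from h import *
st()"; }
python3 -m jog '[{"rx":0,"ry":0,"rz":0,"x":0,"y":0,"z":0,"grip":10},{"rx":0,"ry":0,"rz":0,"x":0,"y":0,"z":0,"grip":14},{"rx":0,"ry":0,"rz":0,"x":0,"y":0,"z":0,"grip":20},{"rx":0,"ry":0,"rz":0,"x":0,"y":0,"z":0,"grip":40},{"rx":0,"ry":0,"rz":0,"x":0,"y":0,"z":0,"grip":40}]' 20 >/dev/null; s
python3 -c "
from h import *
im=capture('wrist');cv2.imwrite('pics/w8.png',im[:,:,::-1])"

```

```text
t 18.30 tcp shelf [-9.9 -2.5 28.2] yawerr 0.06 F in/lat/up [ 0.3 -0.  -0.2] T [-0.   -0.02 -0.02] gap 39.7
```

View pics/w8.png

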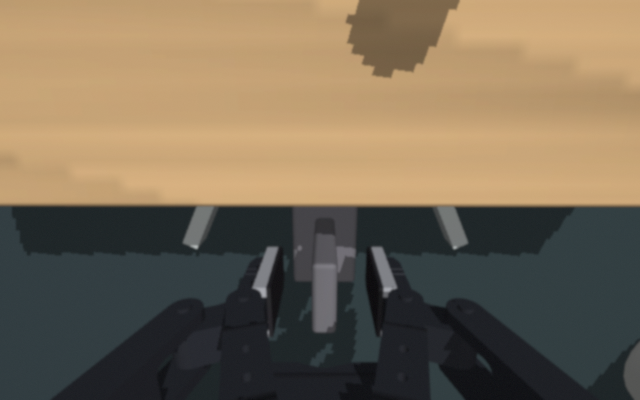

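The fin (column 325) stands free between the pads and hasn't moved. I'll rise straight up and back off.

```bash

s(){ python3 -c "
from h import *
st()"; }
python3 -m jog '[{"rx":0,"ry":0,"rz":0,"x":0,"y":0,"z":-10,"grip":40},{"rx":0,"ry":0,"rz":0,"x":0,"y":0,"z":-20,"grip":40},{"rx":0,"ry":0,"rz":0,"x":0,"y":0,"z":-30,"grip":40},{"rx":0,"ry":0,"rz":0,"x":0,"y":0,"z":-40,"grip":40},{"rx":0,"ry":0,"rz":0,"x":0,"y":0,"z":-40,"grip":40}]' >/dev/null; s
python3 -m jog '[{"rx":0,"ry":0,"rz":0,"x":-30,"y":0,"z":-10,"grip":40},{"rx":0,"ry":0,"rz":0,"x":-40,"y":0,"z":0,"grip":40},{"rx":0,"ry":0,"rz":0,"x":-40,"y":0,"z":0,"grip":40},{"rx":0,"ry":0,"rz":0,"x":-40,"y":0,"z":0,"grip":40},{"rx":0,"ry":0,"rz":0,"x":-20,"y":0,"z":0,"grip":40}]' >/dev/null; s
python3 -m jog '[{"rx":0,"ry":0,"rz":0,"x":0,"y":0,"z":0,"grip":40},{"rx":0,"ry":0,"rz":0,"x":0,"y":0,"z":0,"grip":40}]'
python3 - <<'E'
from h import *
o=get_obs();im=capture('wrist');cv2.imwrite('pics/w9.png',im[:,:,::-1]);np.save("o9.npy",o,allow_pickle=True)
im=capture('side');cv2.imwrite('pics/s9.png',im[:,:,::-1])
print([[np.round(d["at"],3),round(d["confidence"],2)] for l in("jar_a","jar_b","bowl","dish","tub","brush") for d in find_in("side",l)[:2]])
E
```

```text
t 18.85 tcp shelf [ -9.8  -2.5 170.4] yawerr 0.05 F in/lat/up [-0.3 -0.9  0. ] T [-0.   -0.03  0.  ] gap 40.0
t 19.35 tcp shelf [-183.2   -3.1  179.4] yawerr -0.07 F in/lat/up [0.6 0.4 0.3] T [-0.03 -0.   -0.  ] gap 40.3
time: 19.55
tcp_pos: [0.5684, -0.1741, 0.1786]
tcp_rot: [-2.066, -2.365, -0.001]
force: [-0.5, 0.4, -0.1]
finger_gap: 0.467
[[array([0.586, 0.184, 0.136]), 0.89], [array([0.428, 0.151, 0.132]), 0.6], [array([0.586, 0.184, 0.136]), 0.89], [array([0.428, 0.151, 0.132]), 0.6], [array([ 0.782, -0.09 ,  0.083]), 0.35], [array([ 0.341, -0.203,  0.013]), 0.66], [array([0.588, 0.185, 0.135]), 0.57], [array([ 0.783, -0.088,  0.082]), 0.88], [array([0.48 , 0.122, 0.066]), 0.73], [array([ 0.598, -0.471,  0.017]), 0.64]]
```

View pics/w9.png

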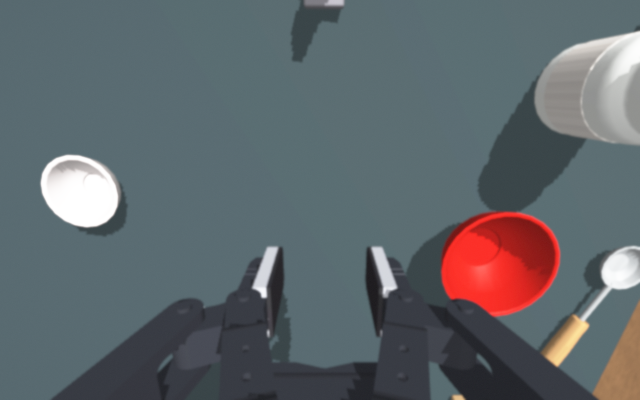

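View pics/s9.png

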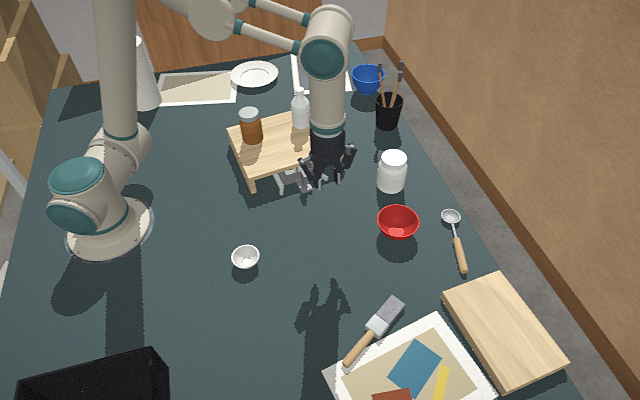

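```bash
python3 -c "
from rig import *
print(finish_job())"
```

```text
the job is handed in; nothing more can be done
None
```

The tray is under the shelf, handle outwards, and by feel it is held by the catch against the sprung stop. I let go and handed the job in at about 20 s of the 72 s allowed.

- **Sliding in:** I took the tray by its fin and slid it along the table between the rails. It touched the +y rail once, lightly (about 9 N), and I shifted it sideways to clear.
- **Catch and stop:** I felt the catch ride up, then the stop. I estimate the stop was pressed in about 4 to 5 mm, with 14.6 N of push at most.
- **Catch check:** The force drop as the catch snapped in was not clear, so I pulled back. The tray came back about 2.5 mm and stopped hard, with 9.6 N giving hardly any movement, so I take it as caught. After I relaxed the arm, the force along the rails was near zero.
- **After letting go:** The handle had not moved, and the arm was clear with the wrist force near zero. In the side picture the tray is in. The detector put the jars, tub, dish and brush within about 4 mm of their first readings.
- **Weaker checks:** The detector did not give a usable position for the bowl at the end (its top hit was the tub), so I judged the bowl unmoved from the pictures. The catch itself cannot be seen, so its engagement rests on the pull test alone.

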